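Run the wing nut onto the roller spindle

ROBOT

A 6-joint arm with a two-finger parallel gripper is mounted at the origin on the work surface. World frame = base frame: x ahead of the robot, y to its left, z up, the work surface at z = 0. Lengths are in m, angles in rad, forces in N, time in s.
With the tool pointing down it reaches from about 0.35 to 0.725 m from the base axis. Payload 4.3 kg.
Tool frame: the origin (TCP) lies at the centre of the arm's flange, where the gripper is bolted on; the fingertips stand 173 mm ahead of it and the grasp point (between the pads) lies 155 mm ahead of it; z points along the fingers, y is the line along which they close (so a half turn about z gives the same grasp; the last joint's range is limited). The gripper opens to 85 mm and grips with 20 to 120 N. Pads are 22 mm wide; open, the fingers measure 114 mm over their backs; the gripper's body (76 mm by 85 mm) begins 54 mm behind the grasp point. The pads swing forward as they close: fully open they stand 13 mm farther back than shut.
Start: joints at [-1.212, 0.377, 0.081, 1.274, 0, 1.46], TCP at [0.26, -0.513, 0.405] pointing down, gripper open.
Joint ranges: [-2.72, 2.72], [-0.84, 1.66], [-1.02, 1.22], [-1.77, 2.12], [-1.37, 1.28], [-3.14, 3.14]. Speed limits (rad/s): [2.57, 2.57, 3.14, 3.14, 3.14, 3.14].

INTERFACE

Orientations are given as a 3x3 rotation matrix whose columns are the frame's x, y, z axes.
In Python, from station import state, snapshot, camera_info, close_job gives the robot as it stands.
- The arm moves only by the tool jog_arm, never from a script. Its argument "commands" is a list of rows, each an object with "claw": the closure, from 0 (fully open) to 1 (shut); "slide": the shift along the tool's x, y, z in m, a list of three; "angular": the turn, a rotation vector about the tool's x, y, z in degrees, a list of three. A call has exactly 8 rows; each row is the pose to reach, as a shift and turn from the pose commanded when the call began, along the tool's axes at that moment; what a row does not reach only later rows make up. A row lasts 1/12 s, in which the tool goes at most 41.7 mm and 7.16 degrees, less where a joint would pass 70% of its speed; a pose out of reach is approached as far as the arm can. A call with a gripper value outside its range is refused whole. The fingers move at their own pace and stop on an object; the grip force is fixed at half the most. Time passes only in rows, so rows that repeat a pose let the fingers close, or fill a call up. It gives the time, the measured TCP pose, the force, the opening and the grip force at its end, in the units of the state.
- state(): the state, without advancing time (a new reading comes with each control period).
- snapshot(name): name is "side" or "top" or "wrist"; returns the picture (480x640x3 uint8, red, green, blue); there is no depth.
- camera_info(name): a dict with "mtx" (3x3 intrinsics, pixels), "dist_coeffs" ([k1, k2, p1, p2, k3] as OpenCV has them; the pictures are not rectified), "rvec" (rotation vector, rad) and "tvec" (3), from world to camera coordinates, as OpenCV has them. Camera axes: x right, y down, z forward; pixel columns grow to the right and rows downward; lengths in m; the calibration is good to about 2 mm. A picture is of the moment at which its call begins: read the wrist's pose just before it. camera_info takes no time and is no camera call; for the wrist camera it gives the pose at the moment of the call.
- close_job(): hands the job in; it is judged then, once.
The state is a dict: "clock": time; "joints": joint angles; "joint_velocities": joint speeds; "effort": joint torques, N m; "position": TCP position; "tcp_rot": TCP orientation; "ft_force": force on the tool from outside, world axes, zero at the start; "torque": the same for the moment, N m; "opening": opening from 0.0 (shut) to 1.0 (fully open); "grasp_force": force on a finger pad.
Only numpy, scipy, OpenCV 4.12 (cv2) and the standard library are available. Lean on these libraries where they do the work, as an engineer would, in place of code of your own. Each camera call takes 0.05 s, during which the arm holds its last target. There are 200 camera calls.

TASK

On one of the two assembly stands the wing nut is only sitting on the end of its thread. Turn it backward (counter-clockwise seen from above) until it drops into the thread start, then turn it forward (clockwise) until it is fully home, and let go of it. Leave the spare roller standing where it is.

Things in the scene. Friction and masses are not known exactly. Their poses are not given: they have to be found in the camera images.
- wing_grip (a point): Grip point of the aluminium wing nut, on its axis, 169 mm up at the start; x along the wings, z up; moves with the nut. Wings: upright web 14 mm thick (pinch this), 90 mm long, straight for the middle 40 mm, 32 mm high over a 52 mm hub; point 23 mm above hub, 9 mm below web's top. Stand: two 76 mm rollers on a 120 x 90 mm plate. The finished stand's nut is hexagonal, wingless, 139 mm high.
- wing_nut (a joint): Turn of the nut (rad), growing clockwise from above (forward). At 0 the wings lie along the plate's 120 mm sides. Starts at 0.35 to 0.85 on the thread's flat end, turning freely. From 0 back to the stop at -0.45 it is over the thread start and can drop. Once dropped, forward to the stop at 1.0 is home. Needs under 0.1 N m; stays where left.
- nut_sink (a joint): How far the nut has sunk (m, downward): 0 resting on the thread's end with a 17 mm gap beneath, 0.010 when dropped into the thread start, then 0.005 more per rad of forward turn from 0, 0.015 home (2 mm gap). Falls by its weight (about 0.36 kg) unless held up: a gripper pinching it must go down with it. 2 mm play up and down in the thread. Captive, cannot be lifted off.
- spare_roller_mid (a point): Middle (half-way up) of the loose spare roller: a bare steel cylinder 76 mm across, 42 mm high, standing on the table between the two stands and somewhat beyond them.

How it is judged:
On the way:
1. the nut is turned backward and has dropped into the thread start (value of joint wing_nut below 0.1 rad and value of joint nut_sink above 0.007 m), for 0.1 s.
At the end, for the whole second after the job is handed in: the wing nut has dropped, is turned forward to within 0.2 rad of its home stop (joint above 0.8), has sunk more than 12.5 mm, and is let go; the spare roller is within 30 mm of where it stood (value of joint wing_nut above 0.8 rad and value of joint nut_sink above 0.0125 m and distance of spare_roller_mid from where it was at the start of the episode below 0.03 m); the robot touches nothing.
It fails at once if the spare roller is knocked more than 30 mm away or tipped over (distance of spare_roller_mid from where it was at the start of the episode above 0.03 m or angle between spare_roller_mid's own z axis and vertical above 0.5 rad).
It also fails if it takes over 35 s, if anything falls off the work surface, if the arm or the gripper's body presses on something with over 40 N, if the wrist force passes 120 N, or if a joint passes its speed limit or range.

## Working session

There is one attempt and no reset: what is moved stays moved. The work goes in short steps, Python scripts to look and compute and a tool call to move; the robot and the scene stay as the last step left them, time stands still between calls to the robot, and variables do not carry over. Pictures are saved under pics/ and viewed, at most 10 in all, crops included, and the job is handed in when it is done.

Besides the shell and the picture viewer there is one more tool, called after "Emit:" as name(argument=value, ...) on one line, values as JSON. jog_arm: Moves the arm, as the interface text tells. Its arguments: {"type":"object","properties":{"commands":{"type":"array","items":{"type":"object","properties":{"claw":{"type":"number"},"slide":{"type":"array","items":{"type":"number"}},"angular":{"type":"array","items":{"type":"number"}}}}}},"required":["commands"]}

```bash
mkdir -p pics; python3 - <<'E'
from station import *
import cv2,numpy as np
ims=[]
for n in("top","side"):
    im=snapshot(n)[:,:,::-1]; cv2.imwrite(f"pics/{n}0.png",im)
    c=camera_info(n); R=cv2.Rodrigues(c["rvec"])[0]; print(n,(-R.T@c["tvec"].reshape(3)).round(3),R.round(2).tolist(),c["mtx"])
s=state();print(s)
E
```

```text
top [ 0.463 -0.023  0.94 ] [[-0.0, -1.0, -0.03], [-0.99, 0.0, -0.12], [0.12, 0.02, -0.99]] [[505.88384236   0.         318.38835675]
 [  0.         505.88384236 238.62206358]
 [  0.           0.           1.        ]]
side [0.462 0.754 0.728] [[-0.99, -0.11, -0.02], [-0.05, 0.62, -0.78], [0.1, -0.78, -0.62]] [[554.73506252   0.         310.56567311]
 [  0.         554.73506252 241.85699249]
 [  0.           0.           1.        ]]
{'clock': 0.1, 'joints': array([-1.21232771e+00,  3.78014899e-01,  7.97276063e-02,  1.27439266e+00,
        1.91348873e-05,  1.46048080e+00]), 'joint_velocities': array([-3.40168087e-05, -1.56105630e-03,  1.79247987e-03, -1.06000525e-03,
        7.15379824e-04, -6.54747175e-05]), 'effort': array([ 1.29154312e-03, -4.64693284e+01,  2.70583034e+01,  1.19585992e-02,
       -1.31807569e-04,  4.39096823e-06]), 'position': array([ 0.25968802, -0.51270684,  0.40382743]), 'tcp_rot': array([[ 8.92118351e-01,  4.51801323e-01, -6.42932982e-04],
       [ 4.51801723e-01, -8.92116622e-01,  1.77060449e-03],
       [ 2.26390252e-04, -1.87006699e-03, -9.99998226e-01]]), 'ft_force': array([-0.0412983 , -0.91952371, -0.52127128]), 'torque': array([-0.04151993,  0.01860356,  0.03426497]), 'grasp_force': 0.0, 'opening': 0.9958803369579292}
```

View pics/top0.png

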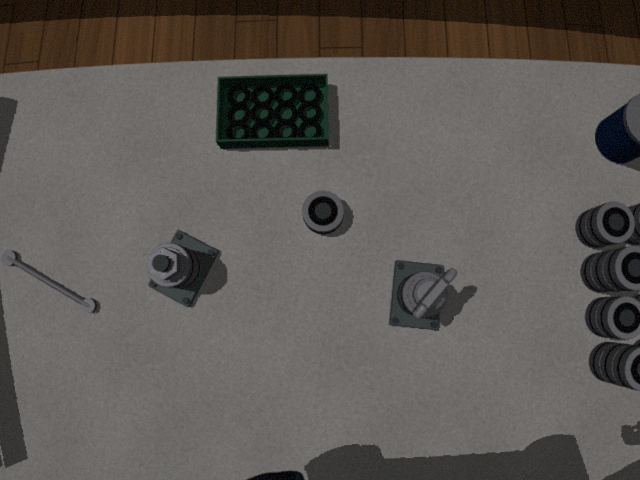

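View pics/side0.png

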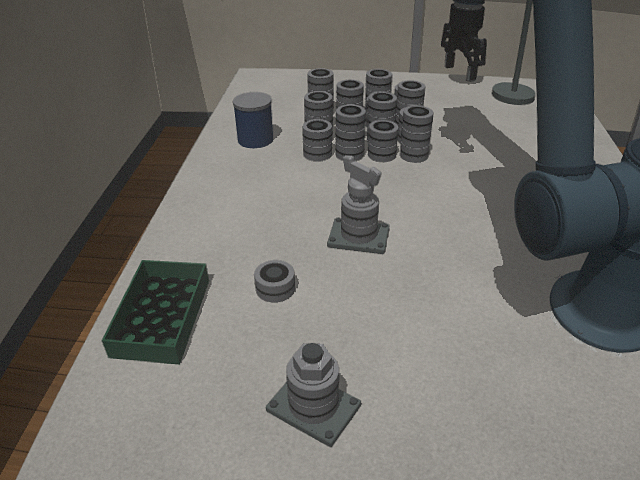

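The top view shows the wing nut at about (434,293) on the right stand, with wings from (452,271) to (417,314). The finished stand is at (172,265) and the spare roller at (323,212).

```bash
cat > h.py <<'E'
import cv2,numpy as np
from station import *
def ray(n,uv,c=None):
    c=c or camera_info(n); R=cv2.Rodrigues(np.array(c["rvec"],float))[0]; o=-R.T@np.array(c["tvec"]).reshape(3)
    p=cv2.undistortPoints(np.array([[uv]],float),np.array(c["mtx"]),np.array(c["dist_coeffs"]))[0,0]
    return o,R.T@np.array([p[0],p[1],1.])
def onz(n,uv,z,c=None):
    o,d=ray(n,uv,c); return o+d*(z-o[2])/d[2]
E
python3 - <<'E'
from h import *
a=cv2.imread("pics/top0.png")[245:345,375:495]; b=cv2.imread("pics/side0.png")[145:265,315:415]
a=cv2.resize(a,None,fx=4,fy=4,interpolation=2);b=cv2.resize(b,None,fx=3.2,fy=3.2,interpolation=2)
out=np.zeros((400,800,3),np.uint8);out[:,:480]=np.clip(a*1.3,0,255);out[:384,480:]=np.clip(b*1.3,0,255)
cv2.imwrite("pics/c0.png",out)
for p in [(452,271),(417,314)]: print(onz("top",p,.178).round(3))
for p in [(398,262),(444,266),(436,329),(391,326)]: print(onz("top",p,.012).round(3))
print("roller",onz("top",(323,211),.042).round(3))
E
```

```text
[ 0.509 -0.206  0.178]
[ 0.445 -0.151  0.178]
[ 0.536 -0.146  0.012]
[ 0.528 -0.231  0.012]
[ 0.413 -0.213  0.012]
[ 0.42  -0.131  0.012]
roller [ 0.627 -0.009  0.042]
```

View pics/c0.png

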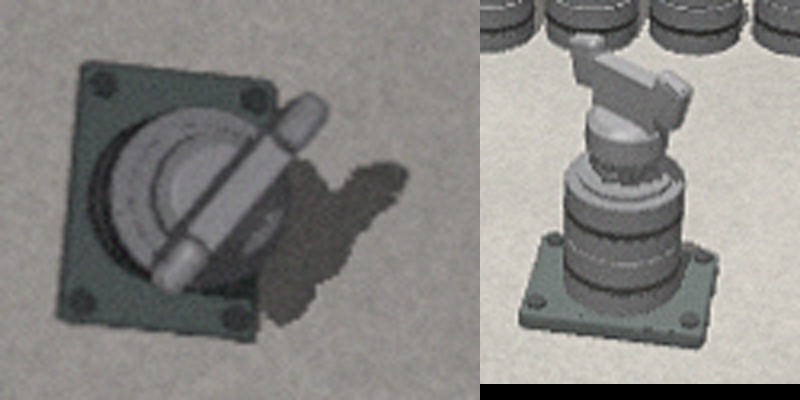

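The web's flat top is centred at about top-view pixel (435.2,294.2). The hub below it and the plate are both visible.

```bash
python3 - <<'E'
from h import *
g=lambda x,y:(375+x/4,245+y/4)
for p in [(241,195),(281,146),(201,244),(312,105),(170,278)]: print(onz("top",g(*p),.178).round(4))
q=np.array([onz("top",g(*p),.010)[:2] for p in [(83,60),(272,80),(258,342),(57,320)]]);print(q.round(3),q.mean(0))
for e in(q[0]-q[3],q[1]-q[2]):print(np.linalg.norm(e),np.degrees(np.arctan2(e[1],e[0])))
s=state();R=s["tcp_rot"];t=onz("top",g(241,195),.178);t[2]=.405
print("slide",(R.T@(t-s["position"])).round(4))
E
```

```text
[ 0.475  -0.1791  0.178 ]
[ 0.4933 -0.1948  0.178 ]
[ 0.4568 -0.1636  0.178 ]
[ 0.5086 -0.2071  0.178 ]
[ 0.4442 -0.1517  0.178 ]
[[ 0.54  -0.142]
 [ 0.53  -0.229]
 [ 0.411 -0.22 ]
 [ 0.421 -0.128]] [ 0.47555248 -0.17994548]
0.1194687164672858 -6.617858285842837
0.12011057142310974 -4.460835372891971
slide [ 0.3428 -0.2003 -0.0007]
```

Emit:
jog_arm(commands=[{"claw":0,"slide":[0.022,-0.013,0],"angular":[0,0,-7]},{"claw":0,"slide":[0.044,-0.026,0],"angular":[0,0,-14]},{"claw":0,"slide":[0.066,-0.039,0],"angular":[0,0,-21]},{"claw":0,"slide":[0.088,-0.052,0],"angular":[0,0,-28]},{"claw":0,"slide":[0.11,-0.065,0],"angular":[0,0,-35]},{"claw":0,"slide":[0.132,-0.078,0],"angular":[0,0,-42]},{"claw":0,"slide":[0.154,-0.09,0],"angular":[0,0,-49]},{"claw":0,"slide":[0.17,-0.1,0],"angular":[0,0,-56]}])

```text
clock: 0.77
position: [0.3669, -0.3452, 0.4043]
tcp_rot: [[0.117, 0.993, -0.0], [0.993, -0.117, 0.001], [0.001, -0.0, -1.0]]
ft_force: [-0.1, 0.9, 0.0]
opening: 1.0
grasp_force: 0.0
```

Emit:
jog_arm(commands=[{"claw":0,"slide":[0.026,0.013,0],"angular":[0,0,-7]},{"claw":0,"slide":[0.052,0.026,0],"angular":[0,0,-14]},{"claw":0,"slide":[0.078,0.039,0],"angular":[0,0,-21]},{"claw":0,"slide":[0.104,0.052,0],"angular":[0,0,-28]},{"claw":0,"slide":[0.13,0.065,0],"angular":[0,0,-35]},{"claw":0,"slide":[0.156,0.078,0],"angular":[0,0,-42]},{"claw":0,"slide":[0.178,0.088,0],"angular":[0,0,-49]},{"claw":0,"slide":[0.178,0.088,0],"angular":[0,0,-56]}])

```text
clock: 1.43
position: [0.4771, -0.178, 0.4042]
tcp_rot: [[-0.76, 0.65, 0.0], [0.65, 0.76, 0.002], [0.001, 0.002, -1.0]]
ft_force: [-0.5, 0.0, 0.4]
opening: 0.998
grasp_force: 0.0
```

```bash
python3 - <<'E'
from h import *
c=camera_info("wrist");s=state()
im=snapshot("wrist")[:,:,::-1];cv2.imwrite("pics/w1.png",im)
R=cv2.Rodrigues(c["rvec"])[0];print(s["position"],s["tcp_rot"].round(4),(-R.T@c["tvec"].reshape(3)))
for P in[(.4755,-.1795,.178),(.4933,-.1948,.178),(.4568,-.1636,.178)]:
    print(cv2.projectPoints(np.array([P]),c["rvec"],c["tvec"],c["mtx"],c["dist_coeffs"])[0].ravel())
import pickle;pickle.dump(c,open("w1.pkl","wb"))
E
```

```text
[ 0.47713267 -0.17802563  0.40422496] [[-7.602e-01  6.497e-01  1.000e-04]
 [ 6.497e-01  7.602e-01  2.100e-03]
 [ 1.300e-03  1.700e-03 -1.000e+00]] [ 0.42672114 -0.13427496  0.3740302 ]
[312.53855293 263.67612122]
[312.58849526 301.82118405]
[312.25084497 221.18945002]
```

View pics/w1.png

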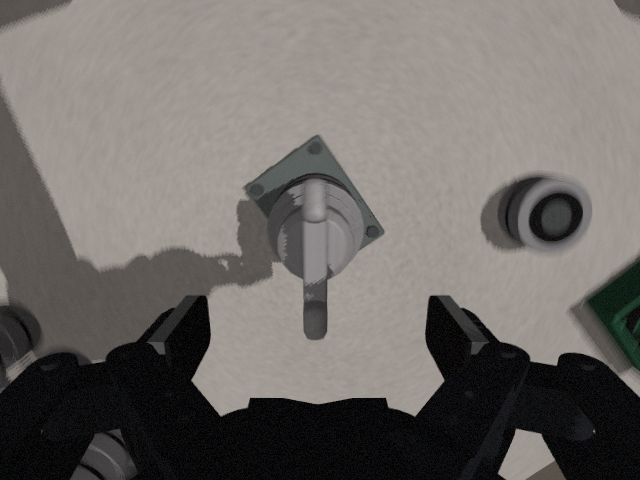

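The wrist view shows the web upright and aligned with the tool, at column ~314 with its flat from about row 221 to 300. That is centred between the fingers to within about 1 mm, so I'm descending.

Emit:
jog_arm(commands=[{"claw":0,"slide":[0,-0.001,0.02],"angular":[0,0,0]},{"claw":0,"slide":[0,-0.001,0.04],"angular":[0,0,0]},{"claw":0,"slide":[0,-0.001,0.06],"angular":[0,0,0]},{"claw":0,"slide":[0,-0.001,0.072],"angular":[0,0,0]},{"claw":0,"slide":[0,-0.001,0.078],"angular":[0,0,0]},{"claw":0.5,"slide":[0,-0.001,0.078],"angular":[0,0,0]},{"claw":1,"slide":[0,-0.001,0.078],"angular":[0,0,0]},{"claw":1,"slide":[0,-0.001,0.078],"angular":[0,0,0]}])

```text
clock: 2.15
position: [0.4754, -0.1824, 0.3277]
tcp_rot: [[-0.752, 0.659, 0.001], [0.659, 0.752, -0.001], [-0.002, 0.0, -1.0]]
ft_force: [0.3, 0.3, 0.0]
opening: 0.605
grasp_force: 0.0
```

Emit:
jog_arm(commands=[{"claw":1,"slide":[0,0,0],"angular":[0,0,0]},{"claw":1,"slide":[0,0,0],"angular":[0,0,0]},{"claw":1,"slide":[0,0,0],"angular":[0,0,0]},{"claw":1,"slide":[0,0,0],"angular":[0,0,0]},{"claw":1,"slide":[0,0,0],"angular":[0,0,0]},{"claw":1,"slide":[0,0,0],"angular":[0,0,0]},{"claw":1,"slide":[0,0,0],"angular":[0,0,0]},{"claw":1,"slide":[0,0,0],"angular":[0,0,0]}])

```text
clock: 2.82
position: [0.4765, -0.181, 0.328]
tcp_rot: [[-0.754, 0.657, 0.006], [0.657, 0.754, 0.004], [-0.002, 0.007, -1.0]]
ft_force: [4.5, 6.8, 3.0]
opening: 0.15
grasp_force: 60.5
```

Emit:
jog_arm(commands=[{"claw":1,"slide":[0.001,0.001,0],"angular":[0,0,-6]},{"claw":1,"slide":[0.0015,0.0015,0],"angular":[0,0,-12]},{"claw":1,"slide":[0.0015,0.0015,0],"angular":[0,0,-18]},{"claw":1,"slide":[0.0015,0.0015,0],"angular":[0,0,-25]},{"claw":1,"slide":[0.0015,0.0015,0],"angular":[0,0,-32]},{"claw":1,"slide":[0.0015,0.0015,0],"angular":[0,0,-38]},{"claw":1,"slide":[0.0015,0.0015,0],"angular":[0,0,-44]},{"claw":1,"slide":[0.0015,0.0015,0],"angular":[0,0,-48]}])

```text
clock: 3.48
position: [0.477, -0.1792, 0.3273]
tcp_rot: [[-0.992, -0.125, 0.007], [-0.125, 0.992, 0.003], [-0.007, 0.003, -1.0]]
ft_force: [8.1, 5.3, -3.6]
opening: 0.151
grasp_force: 59.6
```

Emit:
jog_arm(commands=[{"claw":1,"slide":[0,0,0],"angular":[0,0,0]},{"claw":1,"slide":[0,0,0],"angular":[0,0,0]},{"claw":1,"slide":[0,0,0],"angular":[0,0,0]},{"claw":0.6,"slide":[0,0,0],"angular":[0,0,0]},{"claw":0.6,"slide":[0,0,0],"angular":[0,0,0]},{"claw":0.6,"slide":[0,0,0],"angular":[0,0,0]},{"claw":0.6,"slide":[0,0,0],"angular":[0,0,0]},{"claw":0.6,"slide":[0,0,0],"angular":[0,0,0]}])

```text
clock: 4.15
position: [0.4748, -0.18, 0.3268]
tcp_rot: [[-0.993, -0.119, -0.0], [-0.119, 0.993, -0.0], [0.0, -0.0, -1.0]]
ft_force: [0.1, 0.5, 0.2]
opening: 0.4
grasp_force: 0.0
```

```bash
python3 - <<'E'
from h import *
s=state();print(s["position"],s["tcp_rot"].round(3).tolist(),s["joints"].round(2))
out=np.zeros((480,800,3),np.uint8)
w=snapshot("wrist")[:,:,::-1];b=snapshot("side")[:,:,::-1];cv2.imwrite("pics/s2full.png",b)
out[:360,:480]=cv2.resize(w,(480,360));out[:384,480:]=np.clip(cv2.resize(b[145:265,315:415],None,fx=3.2,fy=3.2)*1.3,0,255)
cv2.imwrite("pics/c2.png",out)
E
```

```text
[ 0.47477706 -0.1800485   0.32678419] [[-0.993, -0.119, -0.0], [-0.119, 0.993, -0.0], [0.0, -0.0, -1.0]] [-0.49  0.28 -0.26  1.03 -0.   -0.61]
```

View pics/c2.png

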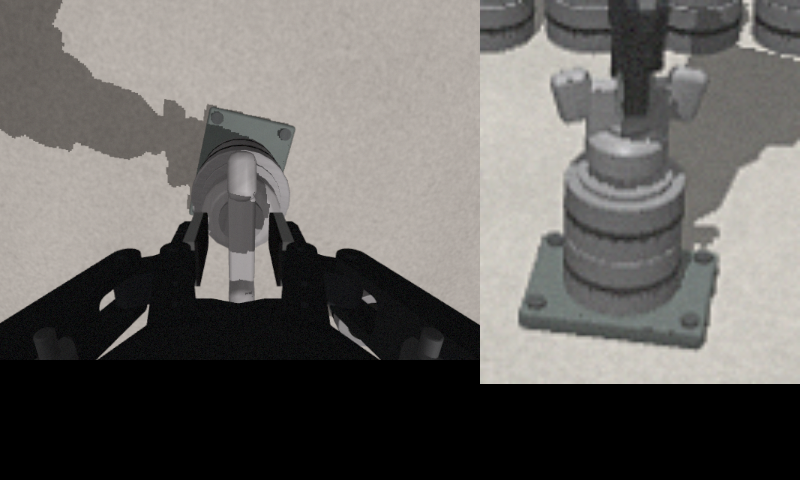

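The nut has turned by about −12° past the plate line. In the side crop the hub rim moved from row ~135 to ~148, which suggests it dropped. I'll check that numerically.

```bash
python3 - <<'E'
from h import *
a=cv2.imread("pics/side0.png",0);b=cv2.imread("pics/s2full.png",0)
for cx in(351,353,355,371):
    print(cx,a[176:206,cx].tolist());print("   ",b[176:206,cx].tolist())
c=camera_info("side")
for z in(.146,.136,.131): print(cv2.projectPoints(np.array([[.4755,-.1795,z]]),c["rvec"],c["tvec"],c["mtx"],c["dist_coeffs"])[0].ravel())
E
```

```text
351 [81, 87, 115, 135, 135, 131, 125, 122, 125, 126, 119, 87, 76, 75, 84, 83, 82, 91, 67, 56, 67, 73, 63, 107, 127, 125, 117, 125, 103, 70]
    [87, 89, 90, 89, 88, 88, 94, 87, 89, 85, 95, 118, 122, 123, 123, 101, 84, 85, 84, 84, 84, 83, 68, 57, 67, 107, 125, 121, 106, 75]
353 [82, 82, 103, 129, 137, 137, 140, 130, 128, 121, 127, 119, 93, 81, 86, 86, 89, 83, 91, 85, 65, 57, 83, 81, 71, 60, 101, 125, 125, 109]
    [88, 89, 88, 93, 87, 89, 88, 88, 90, 82, 116, 137, 131, 124, 126, 121, 101, 83, 88, 84, 84, 84, 89, 80, 70, 63, 107, 121, 121, 103]
355 [88, 87, 78, 101, 128, 134, 139, 138, 133, 126, 127, 138, 117, 87, 85, 90, 86, 88, 87, 81, 77, 71, 63, 81, 87, 71, 100, 121, 121, 121]
    [91, 87, 90, 92, 86, 89, 88, 90, 89, 68, 96, 129, 135, 129, 132, 135, 127, 96, 87, 90, 86, 83, 90, 92, 64, 65, 64, 104, 125, 123]
371 [87, 85, 86, 77, 80, 77, 82, 75, 67, 61, 58, 59, 66, 72, 68, 65, 66, 64, 67, 71, 78, 76, 74, 71, 71, 100, 125, 120, 86, 74]
    [60, 64, 65, 62, 61, 59, 63, 62, 61, 68, 67, 72, 67, 68, 89, 91, 69, 67, 70, 68, 71, 63, 64, 64, 66, 102, 132, 116, 88, 68]
[361.01599867 179.10730857]
[360.83529914 183.40197488]
[360.74531312 185.53239349]
```

The hub edge moved about 4 px, which is roughly 10 mm, so the nut has dropped. Next I'll lower 12 mm and regrip.

Emit:
jog_arm(commands=[{"claw":0.6,"slide":[-0.0007,0.0007,0.004],"angular":[0,0,0]},{"claw":0.6,"slide":[-0.0007,0.0007,0.008],"angular":[0,0,0]},{"claw":0.6,"slide":[-0.0007,0.0007,0.012],"angular":[0,0,0]},{"claw":0.6,"slide":[-0.0007,0.0007,0.012],"angular":[0,0,0]},{"claw":0.6,"slide":[-0.0007,0.0007,0.012],"angular":[0,0,0]},{"claw":1,"slide":[-0.0007,0.0007,0.012],"angular":[0,0,0]},{"claw":1,"slide":[-0.0007,0.0007,0.012],"angular":[0,0,0]},{"claw":1,"slide":[-0.0007,0.0007,0.012],"angular":[0,0,0]}])

```text
clock: 4.92
position: [0.4755, -0.1787, 0.3149]
tcp_rot: [[-0.993, -0.12, 0.0], [-0.12, 0.993, 0.001], [-0.0, 0.001, -1.0]]
ft_force: [-0.7, 2.1, 3.1]
opening: 0.148
grasp_force: 59.9
```

Emit:
jog_arm(commands=[{"claw":1,"slide":[0,0,0],"angular":[0,0,0]},{"claw":1,"slide":[0,0,0],"angular":[0,0,0]},{"claw":1,"slide":[0,0,0],"angular":[0,0,0]},{"claw":1,"slide":[0,0,0.0],"angular":[0,0,6]},{"claw":1,"slide":[0,0,0.0],"angular":[0,0,12]},{"claw":1,"slide":[0,0,0.0005],"angular":[0,0,18]},{"claw":1,"slide":[0,0,0.001],"angular":[0,0,24]},{"claw":1,"slide":[0,0,0.0015],"angular":[0,0,30]}])

```text
clock: 5.58
position: [0.4755, -0.1786, 0.3138]
tcp_rot: [[-0.918, 0.397, 0.001], [0.397, 0.918, 0.001], [0.0, 0.002, -1.0]]
ft_force: [-3.4, 5.6, 11.8]
opening: 0.15
grasp_force: 67.9
```

Emit:
jog_arm(commands=[{"claw":1,"slide":[0,0,0.0003],"angular":[0,0,5]},{"claw":1,"slide":[0,0,0.0007],"angular":[0,0,10]},{"claw":1,"slide":[0,0,0.0011],"angular":[0,0,15]},{"claw":1,"slide":[0,0,0.0015],"angular":[0,0,20]},{"claw":1,"slide":[0,0,0.0019],"angular":[0,0,25]},{"claw":1,"slide":[0,0,0.0023],"angular":[0,0,30]},{"claw":1,"slide":[0,0,0.0028],"angular":[0,0,34]},{"claw":1,"slide":[0,0,0.003],"angular":[0,0,37]}])

```text
clock: 6.25
position: [0.4754, -0.1782, 0.3136]
tcp_rot: [[-0.497, 0.868, 0.003], [0.868, 0.497, 0.001], [-0.0, 0.003, -1.0]]
ft_force: [-7.8, 8.8, 27.7]
opening: 0.151
grasp_force: 87.1
```

Emit:
jog_arm(commands=[{"claw":1,"slide":[0,0,0],"angular":[0,0,0]},{"claw":1,"slide":[0,0,0],"angular":[0,0,0]},{"claw":1,"slide":[0,0,0],"angular":[0,0,0]},{"claw":1,"slide":[0,0,0],"angular":[0,0,0]},{"claw":1,"slide":[0,0,0],"angular":[0,0,0]},{"claw":1,"slide":[0,0,0],"angular":[0,0,0]},{"claw":1,"slide":[0,0,0],"angular":[0,0,0]},{"claw":1,"slide":[0,0,0],"angular":[0,0,0]}])

```text
clock: 6.92
position: [0.4754, -0.1782, 0.3136]
tcp_rot: [[-0.499, 0.867, 0.003], [0.867, 0.499, 0.001], [-0.0, 0.003, -1.0]]
ft_force: [-7.2, 10.0, 26.8]
opening: 0.156
grasp_force: 87.4
```

```bash
python3 - <<'E'
from h import *
s=state();print(s["position"],s["tcp_rot"].round(3).tolist(),s["torque"],s["ft_force"],s["effort"][5])
E
```

```text
[ 0.47542324 -0.17820074  0.31363516] [[-0.499, 0.867, 0.003], [0.867, 0.499, 0.001], [-0.0, 0.003, -1.0]] [2.04676955 1.75331266 0.16176679] [-7.20956287  9.96778505 26.79575195] 0.10881502646952868
```

The tool isn't sinking and there is 27 N upward on it. I'll release and look.

Emit:
jog_arm(commands=[{"claw":0.6,"slide":[0,0,-0.003],"angular":[0,0,0]},{"claw":0.6,"slide":[0,0,-0.003],"angular":[0,0,0]},{"claw":0.6,"slide":[0,0,-0.003],"angular":[0,0,0]},{"claw":0.6,"slide":[0,0,-0.003],"angular":[0,0,0]},{"claw":0.6,"slide":[0,0,-0.003],"angular":[0,0,0]},{"claw":0.6,"slide":[0,0,-0.003],"angular":[0,0,0]},{"claw":0.6,"slide":[0,0,-0.003],"angular":[0,0,0]},{"claw":0.6,"slide":[0,0,-0.003],"angular":[0,0,0]}])

```text
clock: 7.58
position: [0.4755, -0.1792, 0.3129]
tcp_rot: [[-0.498, 0.867, -0.0], [0.867, 0.498, 0.0], [0.0, -0.0, -1.0]]
ft_force: [0.2, 0.8, -0.3]
opening: 0.397
grasp_force: 0.0
```

```bash
python3 - <<'E'
from h import *
s=state();print(s["position"],s["ft_force"])
out=np.zeros((480,800,3),np.uint8)
w=snapshot("wrist")[:,:,::-1];b=snapshot("side")[:,:,::-1];cv2.imwrite("pics/s3full.png",b)
out[:360,:480]=cv2.resize(w,(480,360));out[:384,480:]=np.clip(cv2.resize(b[145:265,315:415],None,fx=3.2,fy=3.2)*1.3,0,255)
cv2.imwrite("pics/c3.png",out)
g=cv2.cvtColor(b,6)
for cx in(351,353,355,371):print(cx,g[176:206,cx].tolist())
E
```

```text
[ 0.47549248 -0.17920003  0.31293357] [ 0.19974888  0.83060902 -0.28046567]
351 [35, 38, 44, 40, 40, 44, 41, 42, 52, 65, 81, 75, 66, 104, 122, 128, 118, 93, 83, 83, 84, 81, 80, 93, 74, 60, 109, 125, 107, 67]
353 [72, 74, 78, 78, 73, 76, 78, 75, 75, 64, 69, 81, 70, 112, 135, 126, 129, 119, 101, 82, 88, 85, 84, 86, 89, 66, 59, 105, 125, 109]
355 [80, 75, 77, 78, 80, 74, 74, 60, 62, 66, 58, 46, 58, 120, 146, 131, 135, 143, 125, 93, 87, 86, 82, 87, 87, 87, 72, 58, 105, 128]
371 [101, 133, 138, 138, 139, 137, 125, 108, 83, 68, 71, 73, 66, 66, 68, 62, 66, 58, 61, 56, 60, 59, 59, 60, 68, 73, 71, 71, 47, 75]
```

View pics/c3.png

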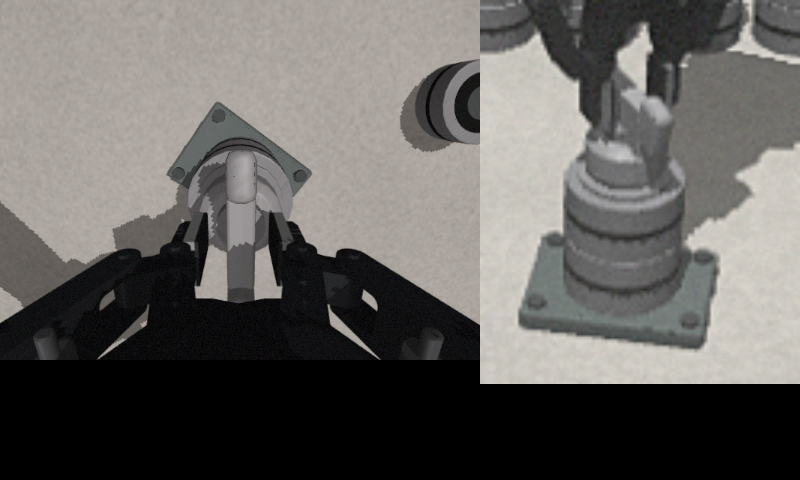

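The hub edge is now about 6 px (~14.5 mm) below its start, so the nut is home. I'm opening and retreating straight up.

Emit:
jog_arm(commands=[{"claw":0.3,"slide":[0,0,0],"angular":[0,0,0]},{"claw":0.3,"slide":[0,0,0],"angular":[0,0,0]},{"claw":0.3,"slide":[0,0,-0.015],"angular":[0,0,0]},{"claw":0.3,"slide":[0,0,-0.035],"angular":[0,0,0]},{"claw":0.3,"slide":[0,0,-0.055],"angular":[0,0,0]},{"claw":0.3,"slide":[0,0,-0.075],"angular":[0,0,0]},{"claw":0.3,"slide":[0,0,-0.09],"angular":[0,0,0]},{"claw":0.3,"slide":[0,0,-0.1],"angular":[0,0,0]}])

```text
clock: 8.35
position: [0.4758, -0.1793, 0.4151]
tcp_rot: [[-0.498, 0.867, 0.002], [0.867, 0.498, -0.001], [-0.002, 0.001, -1.0]]
ft_force: [0.3, 0.4, 0.7]
opening: 0.699
grasp_force: 0.0
```

```bash
python3 - <<'E'
from h import *
import pickle
c=camera_info("wrist");s=state();print(s["position"],s["tcp_rot"][:,0])
w=snapshot("wrist")[:,:,::-1];b=snapshot("side")[:,:,::-1];cv2.imwrite("pics/w4.png",w)
pickle.dump(c,open("w4.pkl","wb"))
out=np.zeros((480,800,3),np.uint8)
out[:,:480]=w[:,80:560];out[:384,480:]=np.clip(cv2.resize(b[145:265,315:415],None,fx=3.2,fy=3.2)*1.3,0,255)
cv2.imwrite("pics/c4.png",out)
E
```

```text
[ 0.47584005 -0.1792681   0.41513759] [-0.49791902  0.86722058 -0.00226172]
```

View pics/c4.png

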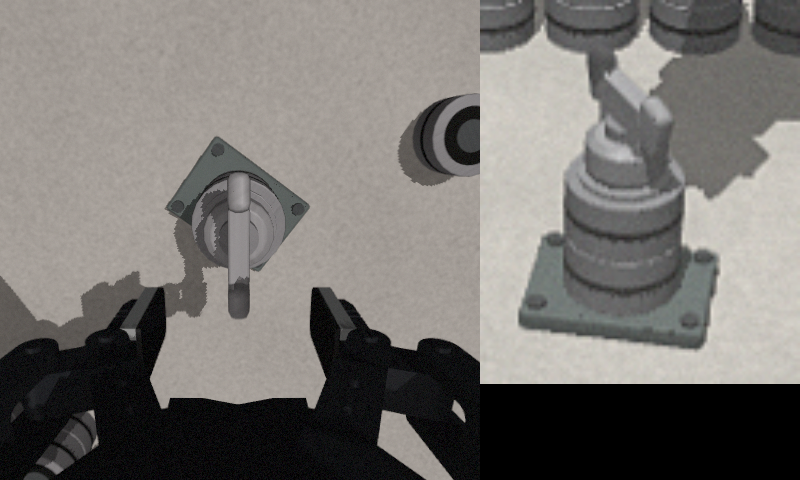

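The wrist view shows the web standing vertical at crop column 238, released. The plate corners are at (217,136), (310,207) and (165,208). I'll check the angle from these.

```bash
python3 - <<'E'
from h import *
import pickle
c=pickle.load(open("w4.pkl","rb"))
P=[onz("wrist",(u+80,v),.010,c)[:2] for u,v in[(217,136),(310,207),(165,208)]]
for e in(P[1]-P[0],P[2]-P[0]):print(np.linalg.norm(e),np.degrees(np.arctan2(e[1],e[0])))
A,B=[onz("wrist",(u+80,v),.163,c)[:2] for u,v in[(238.5,176),(238.5,312)]];e=B-A;print(np.degrees(np.arctan2(e[1],e[0])))
E
```

```text
0.11939318389444331 -6.8135650165266615
0.0909604105175703 -97.503043540605
-60.118439238815
```

```bash
python3 -c "
from station import *
print(close_job())"
```

```text
the job is handed in; nothing more can be done
None
```

The wing nut dropped into the thread start and is now turned forward to about 0.93 rad and sunk about 14.5 mm (both measured from the camera images). It has been let go, the spare roller was not touched, and the job is handed in at about 8.5 s; no verdict was returned.

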